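# Run the marker ring home on the file-movement rail

### The arm

A 7-joint arm with a two-finger parallel gripper is mounted at the origin on the work surface. World frame = base frame: x ahead of the robot, y to its left, z up, the work surface at z = 0. Lengths are in m, angles in rad, forces in N, time in s.
With the tool pointing down it reaches from about 0.425 to 0.925 m from the base axis. Payload 6.8 kg.
Tool frame: the origin (TCP) lies midway between the tips of the shut fingers; the grasp point (between the pads) lies 19 mm behind it; z points along the fingers, y is the line along which they close (so a half turn about z gives the same grasp; the last joint's range is limited). The gripper opens to 85 mm and grips with 20 to 120 N. Pads are 22 mm wide; open, the fingers measure 114 mm over their backs; the gripper's body (76 mm by 85 mm) begins 54 mm behind the grasp point. The pads swing forward as they close: fully open they stand 13 mm farther back than shut.
Start: joints at [1.191, 0.477, 0.022, 1.555, -0.011, 1.109, -0.083], TCP at [0.181, -0.65, 0.231] pointing down, gripper open.
Joint ranges: [-2.96, 2.96], [-0.34, 2.1], [-1.41, 1.46], [0.24, 2.44], [-1.37, 4.51], [0.17, 1.92], [-2.96, 2.96]. Speed limits (rad/s): [2.39, 2.39, 3.14, 3.14, 3.14, 3.14, 3.14].

### API

Orientations are given as a unit quaternion [w, x, y, z].
In Python, from station import bot, imaging gives the robot as it stands.
- The arm moves only by the tool move_arm, never from a script. Its argument "commands" is a list that holds one entry, the list of rows, each a list of 7 numbers: the shift along the tool's x, y, z in m, then the turn, a rotation vector about the tool's x, y, z in degrees, then the finger opening in m, from 0 to 0.0854. In form: [[[x, y, z, rx, ry, rz, grip], ...]]. A call has 1 to 20 rows; each row shifts and turns the commanded pose from where the row before left it, along the tool's axes as they then stand; what a row does not reach is not made up. A row lasts 1/8 s, in which the tool goes at most 62.5 mm and 10.7 degrees, less where a joint would pass 70% of its speed; a pose out of reach is approached as far as the arm can. A call is refused whole if a number of a shift passes 0.0625 or a number of a turn 10.7, either way. A call with a gripper value outside its range is refused whole. The fingers move at their own pace and stop on an object; "squeeze" is the grip in N (left out, the last holds). Time passes only in rows, so rows that do not move let the fingers close. It gives the time, the measured TCP pose, the force, the opening and the grip force at its end, in the units of the state.
- bot.get_obs(): the state, without advancing time (a new reading comes with each control period).
- imaging.read_camera(name): name is "side" or "top" or "wrist"; returns the picture (384x512x3 uint8, red, green, blue); there is no depth.
- imaging.calibration(name): a dict with "intrinsics" (3x3 intrinsics, pixels), "extrinsics" (4x4, takes a point from camera to world coordinates); the wrist camera has in their place "mount" (4x4, takes a point from camera to tool coordinates, whose origin is the TCP and whose axes are the flange's). Camera axes: x right, y down, z forward; pixel columns grow to the right and rows downward; lengths in m; the calibration is good to about 2 mm. A picture is of the moment at which its call begins: read the wrist's pose just before it. calibration takes no time and is no camera call.
- bot.hand_in(): hands the job in; it is judged then, once.
The state is a dict: "t": time; "q": joint angles; "joint_vel": joint speeds; "joint_torque": joint torques, N m; "eef_pos": TCP position; "tool_rot": TCP orientation; "contact_force": force on the tool from outside, world axes, zero at the start; "torque": the same for the moment, N m; "gripper_width": opening from 0.0 (shut) to 1.0 (fully open); "grasp_force": force on a finger pad.
Only numpy, scipy, OpenCV 4.12 (cv2) and the standard library are available. Lean on these libraries where they do the work, as an engineer would, in place of code of your own. Each camera call takes 0.05 s, during which the arm holds its last target. There are 200 camera calls.

### The job

A register has come back, so book it in: slide the red marker ring along the bent rail, round both corners and over the hump, and use the ring to press the yellow sprung buffer fully in, firmly but without slamming it. Then let go, leaving the ring hanging on the rail on the level stretch between the hump and the released buffer, and leave the other things on the desk where they are.

Things in the scene. Friction and masses are not known exactly. Their poses are not given: they have to be found in the camera images.
- rail: Fixed file-movement rail: 12 mm round steel rod bent into a level S, held only at the start post and the end housing. Origin on the desk, z up, yaw within 20 degrees. Rod centreline in its frame (mm), z 170: from (x -65, y -200) along +y, corner 1, along +x at y -50, corner 2, along +y at x 65 over the hump to (65, 235). At (-65, -200) the rod bends down into the start post at y -220.
- corner1 (a point): Middle of the centre line of the rail's first corner: a 90 degree bend of 35 mm radius about (-30, -85) in the rail's frame (mm), from (-65, -85) heading +y to (-30, -50) heading +x. Axes as the rail's.
- corner2 (a point): Middle of the centre line of the rail's second corner: a 90 degree bend of 35 mm radius about (30, -15) in the rail's frame (mm), from (30, -50) heading +x to (65, -15) heading +y. Axes as the rail's.
- hump (a point): Top of the hump in the rail's last leg (x 65 in the rail's frame): the rod's centreline rises 10 mm from y 15 to y 40, is level to y 50 and down again at y 75; this point is at (65, 45, 180) mm. Axes as the rail's.
- ring: Loose red ring threaded on the first leg: 14 mm round bar, 86 mm outer, 58 mm inner diameter; a 50 mm wide, 4 mm thick tag hangs to 89 mm below its centre. Origin at its centre; y is the ring's axis (along the rod within 7 degrees), z up. Hangs by its inner top, centre 23 mm below the rod's centreline. 100 to 210 g, slides with friction, swings and twists freely; runs square if pushed on both sides of the rod.
- buffer (a joint): Yellow sprung disc, 52 mm across, 8 mm thick, round the rod before a grey clamped housing (50 x 46 x 50 mm, on a post, top 25 mm above the rod). 0 = out, grows to 0.008 m = fully in (rail's +y, away from the hump): a hard stop. 1.5 N starts it, 5.5 N holds it in; springs back. Its face, when out, is anywhere from y 115 to 155 in the rail's frame: its place is not given, feel or see it.
- stamp: Bystander: wooden rubber-stamp handle, 40 mm wide, 73 mm tall. Origin under its centre, on the desk.
- mug: Bystander: blue mug, 72 mm wide, 90 mm tall. Origin under its centre, on the desk.
- calculator: Bystander: black desk calculator 100 x 140 x 18 mm. Origin under its centre, on the desk.
- register: Bystander: thick buff-covered register lying flat, 200 x 280 x 50 mm. Origin under its centre, on the desk.
- tape: Bystander: roll of brown tape lying flat, 80 mm across, 20 mm tall. Origin under its centre, on the desk.
- stapler: Bystander: blue stapler 35 x 130 x 40 mm. Origin under its centre, on the desk.

How it is judged:
By the outcome, as a careful person would: the job done as asked, in the order asked, and still so for the second after the job is handed in, with the robot touching nothing.
It also fails if it takes over 51 s, if anything falls off the work surface, if the arm or the gripper's body presses on something with over 40 N, if the wrist force passes 120 N, or if a joint passes its speed limit or range.

## Working session

There is one attempt and no reset: what is moved stays moved. The work goes in short steps, Python scripts to look and compute and a tool call to move; the robot and the scene stay as the last step left them, time stands still between calls to the robot, and variables do not carry over. Pictures are saved under pics/ and viewed, at most 10 in all, crops included, and the job is handed in when it is done.

Besides the shell and the picture viewer there is one more tool, called after "Call:" by a JSON object that holds its "name" and its "arguments". move_arm: Moves the arm, as the interface text tells. Its arguments: {"type":"object","properties":{"commands":{"type":"array","items":{"type":"array","items":{"type":"array","items":{"type":"number"}}}},"squeeze":{"type":"number"}},"required":["commands"]}

```bash
ls; mkdir -p pics; python3 - <<'E'
from station import bot, imaging
import cv2,numpy as np
o=bot.get_obs(); print({k:np.round(v,3).tolist() for k,v in o.items()})
a=[]
for n in("side","top"):
    im=imaging.read_camera(n); cv2.imwrite(f"pics/{n}0.png",im[:,:,::-1]); c=imaging.calibration(n); print(n,np.round(c["intrinsics"],1).tolist(),np.round(c["extrinsics"],3).tolist())
print(np.round(imaging.calibration("wrist")["mount"],3).tolist())
E
```

```text
pics
{'t': 0.0, 'q': [1.191, 0.478, 0.022, 1.556, -0.012, 1.109, -0.083], 'joint_vel': [0.0, -0.002, -0.0, 0.0, 0.001, 0.001, 0.001], 'joint_torque': [0.0, -59.644, 1.608, -28.119, 0.012, 0.009, 0.0], 'eef_pos': [0.181, -0.65, 0.23], 'tool_rot': [-0.001, 0.991, 0.135, -0.0], 'contact_force': [-0.08, -0.851, -0.82], 'torque': [-0.052, -0.002, 0.031], 'grasp_force': 0.0, 'gripper_width': 1.002}
side [[416.8, 0.0, 253.8], [0.0, 416.8, 189.6], [0.0, 0.0, 1.0]] [[-0.952, -0.24, 0.19, 0.279], [-0.306, 0.716, -0.628, 0.822], [0.015, -0.656, -0.755, 1.06], [0.0, 0.0, 0.0, 1.0]]
top [[427.3, 0.0, 253.5], [0.0, 427.3, 202.8], [0.0, 0.0, 1.0]] [[0.075, -0.976, 0.205, 0.224], [-0.997, -0.073, 0.017, 0.028], [-0.002, -0.206, -0.979, 1.628], [0.0, 0.0, 0.0, 1.0]]
[[-0.0, -0.956, -0.293, 0.075], [1.0, 0.0, -0.001, -0.001], [0.001, -0.293, 0.956, -0.144], [0.0, 0.0, 0.0, 1.0]]
```

View pics/side0.png

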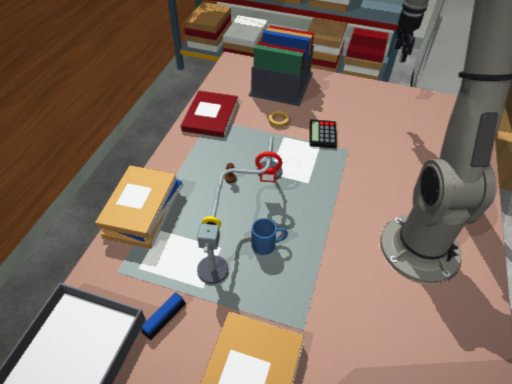

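View pics/top0.png

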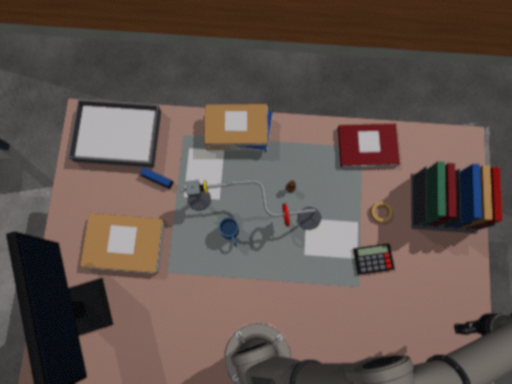

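The side view shows the ring at about (268,165), the buffer at (211,222) and the mug at (264,236). In the top view the ring is at (286,214), the buffer at (205,187), the start post at (310,218) and the housing at (195,187). I'll enlarge both next.

```bash
python3 - <<'E'
import cv2,numpy as np
a=cv2.imread("pics/top0.png")[165:240,180:330]; b=cv2.imread("pics/side0.png")[130:260,180:300]
cv2.imwrite("pics/topc.png",cv2.resize(a,None,fx=5,fy=5,interpolation=cv2.INTER_CUBIC))
cv2.imwrite("pics/sidec.png",cv2.resize(b,None,fx=4.6,fy=4.6,interpolation=cv2.INTER_CUBIC))
E
```

```text
(no output)
```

View pics/topc.png

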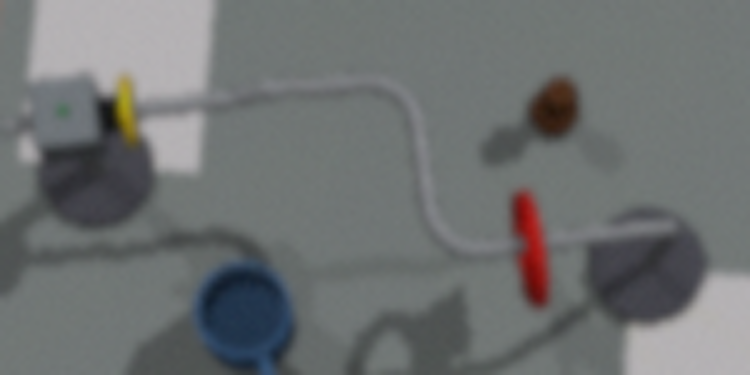

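View pics/sidec.png

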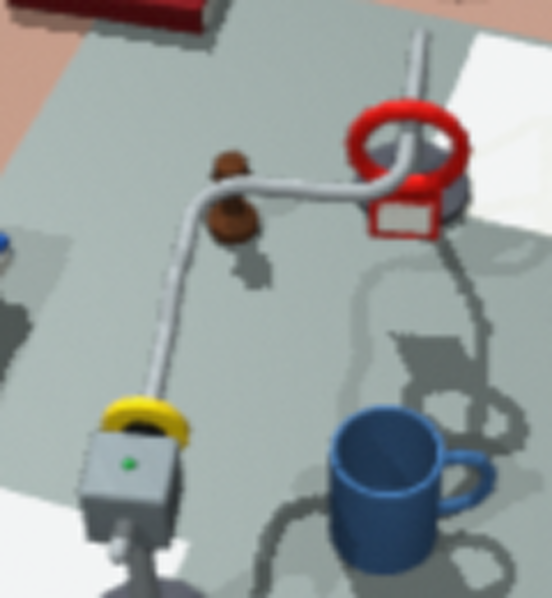

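```bash
cat > h.py <<'E'
import numpy as np,cv2
from station import bot,imaging
from scipy.optimize import least_squares
from scipy.spatial.transform import Rotation as R
def ray(cal,E,u,v):
    d=E[:3,:3]@np.linalg.inv(cal["intrinsics"])@[u,v,1]; return E[:3,3],d/np.linalg.norm(d)
def plane(n,u,v,z):
    c=imaging.calibration(n); p,d=ray(c,c["extrinsics"],u,v); return p+d*(z-p[2])/d[2]
def tri(uvt,uvs):
    A=0;b=0
    for n,(u,v) in(("top",uvt),("side",uvs)):
        c=imaging.calibration(n);p,d=ray(c,c["extrinsics"],u,v);P=np.eye(3)-np.outer(d,d);A=A+P;b=b+P@p
    return np.linalg.solve(A,b)
E
python3 - <<'E'
from h import *
T=lambda x,y:(180+(x+.5)/5-.5,165+(y+.5)/5-.5)
S=lambda x,y:(180+(x+.5)/4.6-.5,130+(y+.5)/4.6-.5)
leg=lambda f,z,pts,n:np.array([plane(n,*f(*p),z)[:2] for p in pts])
t=[leg(T,.17,p,"top") for p in([(655,229),(600,235),(560,238),(500,246)],[(430,205),(425,180),(418,140)],[(360,83),(330,84),(190,103),(150,107)])]
s=[leg(S,.17,p,"side") for p in([(420,50),(415,90),(411,135)],[(345,190),(300,188),(255,187)],[(188,240),(180,270),(160,350),(155,385)])]
def fit(L,guess=(.6,.05,0)):
    def f(p):
        M=R.from_euler('z',p[2]).as_matrix()[:2,:2]
        q=[(l-p[:2])@M for l in L]
        return np.r_[q[0][:,0]+.065,q[1][:,1]+.05,q[2][:,0]-.065]
    r=least_squares(f,guess); return r.x,r.fun
for L in(t,s,[np.r_[a,b] for a,b in zip(t,s)]):
    x,f=fit(L); print(np.round(x,4),np.degrees(x[2]).round(2),np.round(f*1e3,1))
x0=x; M=R.from_euler('z',x[2]).as_matrix()
rf=lambda w:np.round(((w-[*x0[:2],0])@M)*1e3,1)
print("start",rf(plane("top",*T(672,227),.17)))
for nm,lo,hi in(("red",(165,100,100),(180,255,255)),("red",(0,200,150),(6,255,255)),("yel",(23,180,120),(33,255,255))):
  for n,im,roi in(("top","pics/top0.png",(180,165,330,240)),("side","pics/side0.png",(180,130,300,260))):
    a=cv2.cvtColor(cv2.imread(im),cv2.COLOR_BGR2HSV)[roi[1]:roi[3],roi[0]:roi[2]]
    m=cv2.inRange(a,lo,hi); ys,xs=np.nonzero(m); print(nm,n,len(xs),xs.min()+roi[0] if len(xs) else 0,xs.max()+roi[0] if len(xs) else 0,ys.min()+roi[1] if len(xs) else 0,ys.max()+roi[1] if len(xs) else 0)
# ring centre: top view ring centre, side ellipse centre
w=tri(T(531,248),S(408,147)); print("ring",w.round(3),rf(w))
w=tri(T(126,109),S(145,432)); print("buf",w.round(3),rf(w))
print("buf top plane z.196", rf(plane("top",*T(125,90),.190)),rf(plane("side",*S(147,402),.196)))
print("mug",plane("top",*T(243,310),.09).round(3),rf(plane("top",*T(243,310),.09)))
print("stamp",rf(plane("top",*T(556,105),.07)))
E
```

```text
[0.5413 0.0664 0.2016] 11.55 [-1.  -0.3  1.1  0.7 -1.1  0.   1.1 -1.1  0.8 -0.4  0.3]
[0.5404 0.0673 0.1994] 11.42 [ 0.2  0.2 -0.9 -2.1 -0.3  2.4 -0.7  0.1  1.4 -0.2]
[0.5409 0.0669 0.2009] 11.51 [-0.5  0.1  1.5  1.1 -0.5 -0.4 -1.4 -1.6 -0.5  0.6 -1.6  0.2  2.9 -0.8
  1.1 -0.2  0.5 -1.1 -0.2  1.2 -0.4]
start [ -65.6 -216.4  170. ]
red top 0 0 0 0 0
red side 34 211 279 130 174
red top 18 285 287 206 217
red side 82 257 280 152 171
yel top 12 204 205 184 191
yel side 81 203 220 217 225
ring [ 0.502 -0.063  0.146] [ -64.1 -119.4  145.8]
buf [0.575 0.228 0.169] [ 65.6 151.6 168.5]
buf top plane z.196 [ 74.5 148.9 190. ] [ 62.  150.8 196. ]
mug [0.451 0.14  0.09 ] [-73.3  89.3  90. ]
stamp [  55.  -160.9   70. ]
```

```bash
cat >> h.py <<'E'
RX,RY,YAW=.5409,.0669,11.5
def w(rx,ry):  # rail mm -> world m
    c,s=np.cos(np.radians(YAW)),np.sin(np.radians(YAW)); return np.array([RX+(c*rx-s*ry)/1e3,RY+(s*rx+c*ry)/1e3])
def rail(p):
    c,s=np.cos(np.radians(YAW)),np.sin(np.radians(YAW)); d=(np.array(p[:2])-[RX,RY])*1e3; return np.array([c*d[0]+s*d[1],-s*d[0]+c*d[1]])
def psi(o):
    x=R.from_quat(np.roll(o["tool_rot"],-1)).as_matrix()[:,0]; return np.degrees(np.arctan2(x[1],x[0]))
def rows(P,grip):  # P: list of (x,y,z,psi) incl. current
    out=[]
    for a,b in zip(P[:-1],P[1:]):
        t=np.radians(a[3]);d=np.array(b[:3])-a[:3]
        out.append([round(np.cos(t)*d[0]+np.sin(t)*d[1],4),round(np.sin(t)*d[0]-np.cos(t)*d[1],4),round(-d[2],4),0,0,round(a[3]-b[3],1),grip])
    print(out)
def cur():
    o=bot.get_obs(); return (*o["eef_pos"],psi(o)),o
E
python3 - <<'E'
from h import *
p,o=cur(); g=(*w(-65,-155),.231,101.5); print(p,g)
rows([tuple(np.array(p)+(np.array(g)-p)*k/15) for k in range(16)],.05)
E
```

```text
(np.float64(0.1810801223150261), np.float64(-0.6497071823004903), np.float64(0.23041457133379395), np.float64(15.576395212169048)) (np.float64(0.5081069240343117), np.float64(-0.0979472449533464), 0.231, 101.5)
[[np.float64(0.0309), np.float64(-0.0296), np.float64(-0.0), 0, 0, np.float64(-5.7), 0.05], [np.float64(0.0337), np.float64(-0.0263), np.float64(-0.0), 0, 0, np.float64(-5.7), 0.05], [np.float64(0.0361), np.float64(-0.0229), np.float64(-0.0), 0, 0, np.float64(-5.7), 0.05], [np.float64(0.0382), np.float64(-0.0191), np.float64(-0.0), 0, 0, np.float64(-5.7), 0.05], [np.float64(0.04), np.float64(-0.0152), np.float64(-0.0), 0, 0, np.float64(-5.7), 0.05], [np.float64(0.0413), np.float64(-0.0112), np.float64(-0.0), 0, 0, np.float64(-5.7), 0.05], [np.float64(0.0422), np.float64(-0.007), np.float64(-0.0), 0, 0, np.float64(-5.7), 0.05], [np.float64(0.0427), np.float64(-0.0027), np.float64(-0.0), 0, 0, np.float64(-5.7), 0.05], [np.float64(0.0427), np.float64(0.0015), np.float64(-0.0), 0, 0, np.float64(-5.7), 0.05], [np.float64(0.0424), np.float64(0.0058), np.float64(-0.0), 0, 0, np.float64(-5.7), 0.05], [np.float64(0.0416), np.float64(0.01), np.float64(-0.0), 0, 0, np.float64(-5.7), 0.05], [np.float64(0.0404), np.float64(0.0141), np.float64(-0.0), 0, 0, np.float64(-5.7), 0.05], [np.float64(0.0388), np.float64(0.0181), np.float64(-0.0), 0, 0, np.float64(-5.7), 0.05], [np.float64(0.0368), np.float64(0.0218), np.float64(-0.0), 0, 0, np.float64(-5.7), 0.05], [np.float64(0.0344), np.float64(0.0254), np.float64(-0.0), 0, 0, np.float64(-5.7), 0.05]]
```

Call:
{"name": "move_arm", "arguments": {"commands": [[[0.031,-0.0296,0,0,0,-5.7,0.05],[0.0337,-0.0263,0,0,0,-5.7,0.05],[0.036,-0.023,0,0,0,-5.7,0.05],[0.038,-0.019,0,0,0,-5.7,0.05],[0.04,-0.015,0,0,0,-5.7,0.05],[0.0413,-0.011,0,0,0,-5.7,0.05],[0.042,-0.007,0,0,0,-5.7,0.05],[0.0427,-0.0027,0,0,0,-5.7,0.05],[0.0427,0.0015,0,0,0,-5.7,0.05],[0.0424,0.006,0,0,0,-5.7,0.05],[0.0416,0.01,0,0,0,-5.7,0.05],[0.04,0.014,0,0,0,-5.7,0.05],[0.0388,0.018,0,0,0,-5.7,0.05],[0.0368,0.022,0,0,0,-5.7,0.05],[0.0344,0.0254,0,0,0,-5.7,0.05],[0,0,0,0,0,0,0.05],[0,0,0,0,0,0,0.05]]]}}

```text
t: 2.22
eef_pos: [0.5098, -0.1012, 0.2309]
tool_rot: [-0.0, 0.636, 0.772, -0.001]
contact_force: [-0.0, -0.6, -0.3]
gripper_width: 0.584
grasp_force: 0.0
```

```bash
python3 - <<'E'
from h import *
p,o=cur(); print(np.round(p,4),rail(p),o["t"],o["contact_force"].round(2),o["gripper_width"],o["q"].round(2))
cv2.imwrite("pics/w1.png",imaging.read_camera("wrist")[:,:,::-1])
c=imaging.calibration("wrist");E=np.eye(4);E[:3,:3]=R.from_quat(np.roll(o["tool_rot"],-1)).as_matrix();E[:3,3]=o["eef_pos"];E=E@c["mount"]
for q in[(-65,-119,.17),(-65,-150,.17),(-65,-119,.19),(-65,-85,.17)]:
    v=np.linalg.inv(E)@[*w(*q[:2]),q[2],1];u=c["intrinsics"]@v[:3];print(q,u[:2]/u[2])
E
```

```text
[  0.5098  -0.1012   0.2309 101.0115] [ -63.97202741 -158.48879272] 2.225 [-0.05 -0.61 -0.34] 0.5839733794997578 [ 0.54  0.27 -0.55  1.89  0.17  1.02  0.11]
(-65, -119, 0.17) [250.61761348 158.17925101]
(-65, -150, 0.17) [251.03644072 198.3706993 ]
(-65, -119, 0.19) [250.39896461 163.48190271]
(-65, -85, 0.17) [250.11391106 109.84302162]
```

View pics/w1.png

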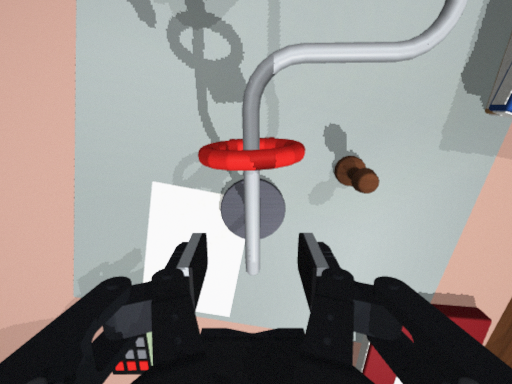

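The ring is at about (252,157) in the wrist view and the rod lies on column 252, which matches the prediction. The fingers straddle the rod evenly behind the ring. Next I'll lower the tool and push.

```bash
cat >> h.py <<'E'
def path(s,off=18):  # s = ring arclength (mm), 0 at rail y=-200 of leg 1 -> tool pose
    a=115;q=35*np.pi/2
    if s<a: P=(-65,-200+s);h=90
    elif s<a+q: f=(s-a)/35;P=(-30-35*np.cos(f),-85+35*np.sin(f));h=90-np.degrees(f)
    elif s<a+q+60: P=(-30+s-a-q,-50);h=0
    elif s<a+2*q+60: f=(s-a-q-60)/35;P=(30+35*np.sin(f),-15-35*np.cos(f));h=np.degrees(f)
    else: P=(65,-15+s-a-2*q-60);h=90
    t=np.radians(h);return (*w(P[0]-off*np.cos(t),P[1]-off*np.sin(t)),.155,h+YAW)
def pr(S,grip=.05):
    p,o=cur();rows([p]+[path(s) for s in S],grip)
def redtop():
    im=cv2.cvtColor(imaging.read_camera("top"),cv2.COLOR_RGB2HSV)[155:240,200:330]
    m=cv2.inRange(im,(0,150,80),(8,255,255))|cv2.inRange(im,(170,150,80),(180,255,255))
    c=max(cv2.findContours(m,0,2)[0],key=cv2.contourArea);r=cv2.minAreaRect(c);(u,v)=r[0];print("ring",rail(plane("top",u+200,v+155,.155)).round(1),np.array(r[1]).round(1),r[2])
E
sed -i 's/out.append(\[round(\(.*\)),grip\])/out.append([float(v) for v in np.round([np.cos(t)*d[0]+np.sin(t)*d[1],np.sin(t)*d[0]-np.cos(t)*d[1],-d[2],0,0,a[3]-b[3],grip],4)])/' h.py
python3 - <<'E'
from h import *
redtop()
print([np.round(path(s),3).tolist() for s in(115,170,230,286,330)])
p,o=cur(); q=(*w(-65,-155),.155,101.5)
rows([p]+[(*(np.array(p)[:3]+(np.array(q)-p)[:3]*k/5),p[3]+(q[3]-p[3])*k/5) for k in range(1,6)]+[path(s) for s in(70,76,82,88,94,100,105,110,115)],.05)
E
```

```text
ring [ -64.8 -118.7] [20.4  4.4] 81.8698959350586
[[0.498, -0.047, 0.155, 101.5], [0.504, 0.008, 0.155, 11.5], [0.563, 0.02, 0.155, 11.536], [0.611, 0.049, 0.155, 101.5], [0.602, 0.092, 0.155, 101.5]]
[[0.0008, -0.0002, 0.0152, 0.0, 0.0, -0.1162, 0.05], [0.0008, -0.0001, 0.0152, 0.0, 0.0, -0.1162, 0.05], [0.0008, -0.0001, 0.0152, 0.0, 0.0, -0.1162, 0.05], [0.0008, -0.0001, 0.0152, 0.0, 0.0, -0.1162, 0.05], [0.0008, -0.0001, 0.0152, 0.0, 0.0, -0.1162, 0.05], [0.007, -0.0, -0.0, 0.0, 0.0, 0.0, 0.05], [0.006, -0.0, -0.0, 0.0, 0.0, 0.0, 0.05], [0.006, -0.0, -0.0, 0.0, 0.0, 0.0, 0.05], [0.006, -0.0, -0.0, 0.0, 0.0, 0.0, 0.05], [0.006, -0.0, -0.0, 0.0, 0.0, 0.0, 0.05], [0.006, -0.0, -0.0, 0.0, 0.0, 0.0, 0.05], [0.005, 0.0, -0.0, 0.0, 0.0, 0.0, 0.05], [0.005, 0.0, -0.0, 0.0, 0.0, 0.0, 0.05], [0.005, 0.0, -0.0, 0.0, 0.0, 0.0, 0.05]]
```

Call:
{"name": "move_arm", "arguments": {"commands": [[[0.001,-0.0002,0.015,0,0,-0.1,0.05],[0.001,-0.0002,0.015,0,0,-0.1,0.05],[0.001,-0.0002,0.015,0,0,-0.1,0.05],[0,-0.0002,0.015,0,0,-0.1,0.05],[0,-0.0002,0.016,0,0,-0.1,0.05],[0.007,0,0,0,0,0,0.05],[0.006,0,0,0,0,0,0.05],[0.006,0,0,0,0,0,0.05],[0.006,0,0,0,0,0,0.05],[0.006,0,0,0,0,0,0.05],[0.006,0,0,0,0,0,0.05],[0.005,0,0,0,0,0,0.05],[0.005,0,0,0,0,0,0.05],[0.005,0,0,0,0,0,0.05]]]}}

```text
t: 4.08
eef_pos: [0.4985, -0.0466, 0.1554]
tool_rot: [0.0, 0.632, 0.775, 0.0]
contact_force: [1.2, -1.8, 0.4]
gripper_width: 0.588
grasp_force: 0.9
```

```bash
python3 - <<'E'
from h import *
p,o=cur(); print(np.round(p,4),rail(p),o["t"],o["contact_force"].round(2))
redtop()
pr([119,123,127,131,135,139,143,147,151,155,159,163,167,170,175,180])
cv2.imwrite("pics/w2.png",imaging.read_camera("wrist")[:,:,::-1])
E
```

```text
[ 4.985000e-01 -4.660000e-02  1.554000e-01  1.015655e+02] [ -64.22143327 -102.7633136 ] 4.075 [ 1.21 -1.78  0.36]
ring [-84.9 -81.6] [10.2  5.7] 78.69007110595703
[[0.003, -0.0026, 0.0003, 0.0, 0.0, 6.6636, 0.05], [0.0041, -0.0018, -0.0, 0.0, 0.0, 6.5481, 0.05], [0.0041, -0.0018, -0.0, 0.0, 0.0, 6.5481, 0.05], [0.0041, -0.0018, -0.0, 0.0, 0.0, 6.5481, 0.05], [0.0041, -0.0018, -0.0, 0.0, 0.0, 6.5481, 0.05], [0.0041, -0.0018, -0.0, 0.0, 0.0, 6.5481, 0.05], [0.0041, -0.0018, -0.0, 0.0, 0.0, 6.5481, 0.05], [0.0041, -0.0018, -0.0, 0.0, 0.0, 6.5481, 0.05], [0.0041, -0.0018, -0.0, 0.0, 0.0, 6.5481, 0.05], [0.0041, -0.0018, -0.0, 0.0, 0.0, 6.5481, 0.05], [0.0041, -0.0018, -0.0, 0.0, 0.0, 6.5481, 0.05], [0.0041, -0.0018, -0.0, 0.0, 0.0, 6.5481, 0.05], [0.0041, -0.0018, -0.0, 0.0, 0.0, 6.5481, 0.05], [0.0031, -0.0014, -0.0, 0.0, 0.0, 4.8748, 0.05], [0.005, 0.0, -0.0, 0.0, 0.0, 0.0, 0.05], [0.005, 0.0, -0.0, 0.0, 0.0, 0.0, 0.05]]
```

View pics/w2.png

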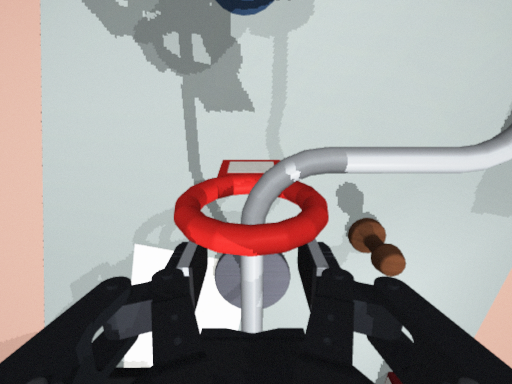

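The wrist view shows the ring square across the rod just before corner 1 (top bar at about (250,235)), with both fingers behind it. Next I'll push round corner 1.

Call:
{"name": "move_arm", "arguments": {"commands": [[[0.003,-0.0026,0,0,0,6.6,0.05],[0.0041,-0.0018,0,0,0,6.55,0.05],[0.0041,-0.0018,0,0,0,6.55,0.05],[0.0041,-0.0018,0,0,0,6.55,0.05],[0.0041,-0.0018,0,0,0,6.55,0.05],[0.0041,-0.0018,0,0,0,6.55,0.05],[0.0041,-0.0018,0,0,0,6.55,0.05],[0.0041,-0.0018,0,0,0,6.55,0.05]]]}}

```text
t: 5.18
eef_pos: [0.4902, -0.0144, 0.1552]
tool_rot: [0.0, 0.91, 0.414, -0.0]
contact_force: [2.0, -1.3, -0.5]
gripper_width: 0.585
grasp_force: 1.6
```

```bash
python3 - <<'E'
from h import *
p,o=cur(); print(np.round(p,4),rail(p),o["t"],o["contact_force"].round(2))
pr([151,155,159,163,167,170,175,180,185,190])
cv2.imwrite("pics/w3.png",imaging.read_camera("wrist")[:,:,::-1])
E
```

```text
[ 4.90200e-01 -1.44000e-02  1.55200e-01  4.88962e+01] [-65.86236003 -69.58246068] 5.175 [ 2.   -1.33 -0.52]
[[0.0051, -0.0027, 0.0002, 0.0, 0.0, 6.329, 0.05], [0.0041, -0.0018, -0.0, 0.0, 0.0, 6.5481, 0.05], [0.0041, -0.0018, -0.0, 0.0, 0.0, 6.5481, 0.05], [0.0041, -0.0018, -0.0, 0.0, 0.0, 6.5481, 0.05], [0.0041, -0.0018, -0.0, 0.0, 0.0, 6.5481, 0.05], [0.0031, -0.0014, -0.0, 0.0, 0.0, 4.8748, 0.05], [0.005, 0.0, -0.0, 0.0, 0.0, 0.0, 0.05], [0.005, 0.0, -0.0, 0.0, 0.0, 0.0, 0.05], [0.005, -0.0, -0.0, 0.0, 0.0, 0.0, 0.05], [0.005, 0.0, -0.0, 0.0, 0.0, 0.0, 0.05]]
```

View pics/w3.png

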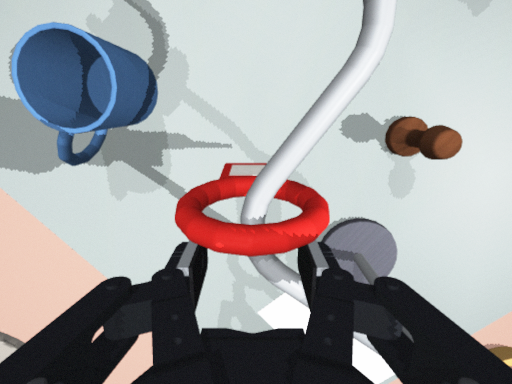

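The wrist view shows the ring still square at mid-corner (top bar at (250,235)). The rod passes close to the right finger at (295,285), so I'll open the fingers slightly and continue.

Call:
{"name": "move_arm", "arguments": {"commands": [[[0.005,-0.0027,0,0,0,6.4,0.055],[0.0041,-0.0018,0,0,0,6.55,0.055],[0.0041,-0.0018,0,0,0,6.55,0.055],[0.0041,-0.0018,0,0,0,6.55,0.055],[0.0041,-0.0018,0,0,0,6.55,0.055],[0.003,-0.0014,0,0,0,4.9,0.055],[0.005,0,0,0,0,0,0.055],[0.005,0,0,0,0,0,0.055],[0.005,0,0,0,0,0,0.055],[0.005,0,0,0,0,0,0.055],[0,0,0,0,0,0,0.055]]]}}

```text
t: 6.6
eef_pos: [0.5243, 0.0128, 0.1554]
tool_rot: [-0.0, 0.995, 0.101, 0.001]
contact_force: [-0.3, -0.4, 1.0]
gripper_width: 0.646
grasp_force: 0.0
```

```bash
python3 - <<'E'
from h import *
p,o=cur(); print(np.round(p,4),rail(p),o["t"],o["contact_force"].round(2))
pr([195,200,205,210,215,220,225,230,234,238,242,246,250,254,258,262,266,270,274,278],.055)
cv2.imwrite("pics/w4.png",imaging.read_camera("wrist")[:,:,::-1])
im=cv2.cvtColor(cv2.imread("pics/w4.png"),cv2.COLOR_BGR2HSV)
m=cv2.inRange(im,(0,150,80),(6,255,255))[:330,80:430]
c=max(cv2.findContours(m,0,2)[0],key=cv2.contourArea);print(cv2.boundingRect(c),cv2.fitEllipse(c))
E
```

```text
[ 0.5243  0.0128  0.1554 11.6508] [-27.04203087 -49.75610763] 6.6 [-0.32 -0.44  0.99]
[[0.0041, 0.0003, 0.0004, 0.0, 0.0, 0.1508, 0.055], [0.005, 0.0, -0.0, 0.0, 0.0, 0.0, 0.055], [0.005, 0.0, -0.0, 0.0, 0.0, 0.0, 0.055], [0.005, -0.0, -0.0, 0.0, 0.0, 0.0, 0.055], [0.005, 0.0, -0.0, 0.0, 0.0, 0.0, 0.055], [0.005, -0.0, -0.0, 0.0, 0.0, 0.0, 0.055], [0.005, 0.0, -0.0, 0.0, 0.0, 0.0, 0.055], [0.005, 0.0, -0.0, 0.0, 0.0, -0.0362, 0.055], [0.0041, 0.0018, -0.0, 0.0, 0.0, -6.5481, 0.055], [0.0041, 0.0018, -0.0, 0.0, 0.0, -6.5481, 0.055], [0.0041, 0.0018, -0.0, 0.0, 0.0, -6.5481, 0.055], [0.0041, 0.0018, -0.0, 0.0, 0.0, -6.5481, 0.055], [0.0041, 0.0018, -0.0, 0.0, 0.0, -6.5481, 0.055], [0.0041, 0.0018, -0.0, 0.0, 0.0, -6.5481, 0.055], [0.0041, 0.0018, -0.0, 0.0, 0.0, -6.5481, 0.055], [0.0041, 0.0018, -0.0, 0.0, 0.0, -6.5481, 0.055], [0.0041, 0.0018, -0.0, 0.0, 0.0, -6.5481, 0.055], [0.0041, 0.0018, -0.0, 0.0, 0.0, -6.5481, 0.055], [0.0041, 0.0018, -0.0, 0.0, 0.0, -6.5481, 0.055], [0.0041, 0.0018, -0.0, 0.0, 0.0, -6.5481, 0.055]]
(98, 166, 154, 89) ((174.8358612060547, 212.8160400390625), (85.85289001464844, 132.31329345703125), 89.19418334960938)
```

Call:
{"name": "move_arm", "arguments": {"commands": [[[0.004,0.0003,0,0,0,0.1,0.055],[0.005,0,0,0,0,0,0.055],[0.005,0,0,0,0,0,0.055],[0.005,0,0,0,0,0,0.055],[0.005,0,0,0,0,0,0.055],[0.005,0,0,0,0,0,0.055],[0.005,0,0,0,0,0,0.055],[0.005,0,0,0,0,0,0.055],[0.0041,0.0018,0,0,0,-6.55,0.055],[0.0041,0.0018,0,0,0,-6.55,0.055],[0.0041,0.0018,0,0,0,-6.55,0.055],[0.0041,0.0018,0,0,0,-6.55,0.055],[0.0041,0.0018,0,0,0,-6.55,0.055],[0.0041,0.0018,0,0,0,-6.55,0.055],[0.0041,0.0018,0,0,0,-6.55,0.055],[0.0041,0.0018,0,0,0,-6.55,0.055],[0.0041,0.0018,0,0,0,-6.55,0.055],[0.0041,0.0018,0,0,0,-6.55,0.055],[0.0041,0.0018,0,0,0,-6.55,0.055],[0.0041,0.0018,0,0,0,-6.55,0.055]]]}}

```text
t: 9.15
eef_pos: [0.6073, 0.0401, 0.1553]
tool_rot: [-0.0, 0.705, 0.709, -0.0]
contact_force: [-2.4, 2.1, 0.1]
gripper_width: 0.641
grasp_force: 1.7
```

```bash
cat >> h.py <<'E'
def look(n):
    im=imaging.read_camera("wrist");cv2.imwrite(f"pics/{n}.png",im[:,:,::-1]);im=cv2.cvtColor(im,cv2.COLOR_RGB2HSV)
    m=cv2.inRange(im,(0,150,80),(6,255,255))[:330,80:430]
    c=max(cv2.findContours(m,0,2)[0],key=cv2.contourArea);print(cv2.boundingRect(c),cv2.fitEllipse(c))
E
python3 - <<'E'
from h import *
p,o=cur(); print(np.round(p,4),rail(p),o["t"],o["contact_force"].round(2))
pr([282,285,290,295,300,305,310,315],.055)
look("w5")
E
```

```text
[6.07300e-01 4.01000e-02 1.55300e-01 9.03073e+01] [ 59.72763268 -39.49350595] 9.15 [-2.37  2.05  0.07]
[[0.0042, 0.0029, 0.0003, 0.0, 0.0, -6.3541, 0.055], [0.0031, 0.0014, -0.0, 0.0, 0.0, -4.8386, 0.055], [0.005, 0.0, -0.0, 0.0, 0.0, 0.0, 0.055], [0.005, 0.0, -0.0, 0.0, 0.0, 0.0, 0.055], [0.005, -0.0, -0.0, 0.0, 0.0, 0.0, 0.055], [0.005, 0.0, -0.0, 0.0, 0.0, 0.0, 0.055], [0.005, 0.0, -0.0, 0.0, 0.0, 0.0, 0.055], [0.005, 0.0, -0.0, 0.0, 0.0, 0.0, 0.055]]
(97, 161, 154, 95) ((173.26510620117188, 212.34042358398438), (91.15767669677734, 131.53030395507812), 89.03140258789062)
```

Call:
{"name": "move_arm", "arguments": {"commands": [[[0.0042,0.0029,0,0,0,-6.35,0.055],[0.003,0.0014,0,0,0,-4.85,0.055],[0.005,0,0,0,0,0,0.055],[0.005,0,0,0,0,0,0.055],[0.005,0,0,0,0,0,0.055],[0.005,0,0,0,0,0,0.055],[0.005,0,0,0,0,0,0.055],[0.004,0,0,0,0,0,0.055],[0.004,0,0,0,0,0,0.055],[0.004,0,0,0,0,0,0.055],[0.004,0,0,0,0,0,0.055],[0.004,0,0,0,0,0,0.055]]]}}

```text
t: 10.7
eef_pos: [0.6035, 0.087, 0.1559]
tool_rot: [0.002, 0.635, 0.772, -0.002]
contact_force: [1.0, -15.6, 8.6]
gripper_width: 0.645
grasp_force: 7.7
```

```bash
python3 - <<'E'
from h import *
p,o=cur(); print(np.round(p,4),rail(p),o["t"],o["contact_force"].round(2))
pr([334,338,342,346,350,354,358,362,366,370],.055)
look("w6")
E
```

```text
[6.035000e-01 8.700000e-02 1.559000e-01 1.011192e+02] [65.38358251  7.21370633] 10.7 [  1.03 -15.61   8.6 ]
[[0.0088, -0.0004, 0.0009, 0.0, 0.0, -0.3808, 0.055], [0.004, 0.0, -0.0, 0.0, 0.0, 0.0, 0.055], [0.004, 0.0, -0.0, 0.0, 0.0, 0.0, 0.055], [0.004, -0.0, -0.0, 0.0, 0.0, 0.0, 0.055], [0.004, 0.0, -0.0, 0.0, 0.0, 0.0, 0.055], [0.004, 0.0, -0.0, 0.0, 0.0, 0.0, 0.055], [0.004, -0.0, -0.0, 0.0, 0.0, 0.0, 0.055], [0.004, 0.0, -0.0, 0.0, 0.0, 0.0, 0.055], [0.004, 0.0, -0.0, 0.0, 0.0, 0.0, 0.055], [0.004, -0.0, -0.0, 0.0, 0.0, 0.0, 0.055]]
(93, 99, 162, 171) ((172.9444580078125, 193.07850646972656), (141.2218780517578, 156.4552459716797), 8.420858383178711)
```

View pics/w6.png

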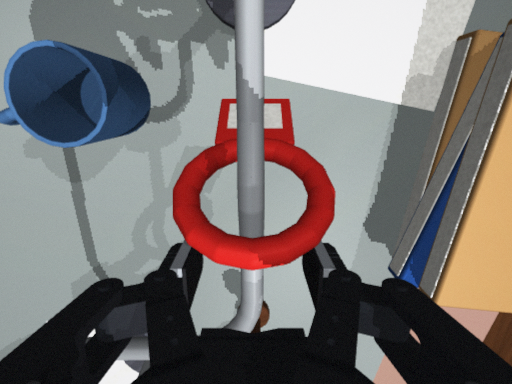

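The wrist view shows the ring tipped on the up-slope: its bottom has swung forward (ellipse about 160x140 px, centre (253,193)), because I pushed it too low. I'll back off, narrow the fingers so they push near the rod's top, and raise a little.

Call:
{"name": "move_arm", "arguments": {"commands": [[[-0.008,0,0,0,0,0,0.055],[-0.008,0,0,0,0,0,0.04],[-0.004,0,-0.005,0,0,0,0.026],[0,0,-0.005,0,0,0,0.026],[0,0,0,0,0,0,0.026],[0,0,0,0,0,0,0.026],[0,0,0,0,0,0,0.026],[0,0,0,0,0,0,0.026]]]}}

```text
t: 11.75
eef_pos: [0.6062, 0.0719, 0.1652]
tool_rot: [-0.0, 0.634, 0.773, -0.0]
contact_force: [0.7, -0.5, 1.1]
gripper_width: 0.307
grasp_force: 0.0
```

```bash
python3 - <<'E'
from h import *
p,o=cur(); print(np.round(p,4),rail(p),o["t"],o["contact_force"].round(2),o["gripper_width"]*85.4)
look("w7"); redtop()
E
```

```text
[6.06200e-01 7.19000e-02 1.65200e-01 1.01334e+02] [64.94981071 -8.08274917] 11.75 [ 0.72 -0.51  1.12] 26.21512562454372
(102, 135, 145, 107) ((174.4564208984375, 191.22024536132812), (95.56241607666016, 126.46780395507812), 75.07003784179688)
ring [50.1 13.6] [12.3  5.1] 71.56504821777344
```

View pics/w7.png

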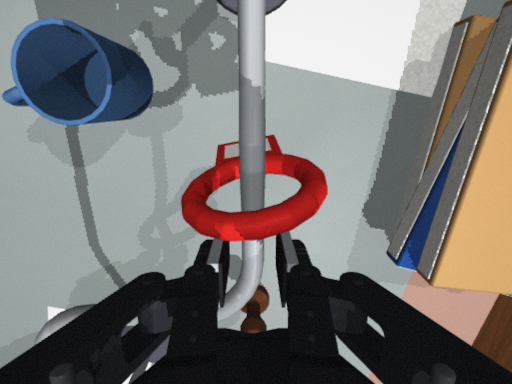

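The ring now hangs freely with its top bar at about (250,225), twisted roughly 12°. The narrowed fingers straddle the rod behind it, so I'll push high.

Call:
{"name": "move_arm", "arguments": {"commands": [[[0.004,0,0,0,0,0,0.026],[0.004,0,0,0,0,0,0.026],[0.004,0,0,0,0,0,0.026],[0.004,0,-0.002,0,0,0,0.026],[0.004,0,-0.002,0,0,0,0.026],[0.004,0,-0.002,0,0,0,0.026]]]}}

```text
t: 12.6
eef_pos: [0.6017, 0.0944, 0.1714]
tool_rot: [0.0, 0.634, 0.773, -0.001]
contact_force: [0.2, -4.3, 1.0]
gripper_width: 0.307
grasp_force: 2.3
```

```bash
python3 - <<'E'
from h import *
p,o=cur(); print(np.round(p,4),rail(p),o["t"],o["contact_force"].round(2),o["gripper_width"]*85.4)
look("w8"); redtop()
E
```

```text
[6.017000e-01 9.440000e-02 1.714000e-01 1.012652e+02] [65.01552122 14.79905146] 12.6 [ 0.18 -4.26  0.96] 26.246373446362092
(100, 167, 146, 79) ((172.58749389648438, 208.51681518554688), (77.87174987792969, 125.8074951171875), 89.50685119628906)
ring [49.5 36.3] [ 2. 12.] 0.0
```

Call:
{"name": "move_arm", "arguments": {"commands": [[[0.004,0,-0.002,0,0,0,0.026],[0.004,0,-0.001,0,0,0,0.026],[0.004,0,0,0,0,0,0.026],[0.004,0,0,0,0,0,0.026],[0.004,0,0,0,0,0,0.026],[0.004,0,0.001,0,0,0,0.026],[0.004,0,0.001,0,0,0,0.026],[0.004,0,0.002,0,0,0,0.026],[0.004,0,0.002,0,0,0,0.026],[0.004,0,0.001,0,0,0,0.026]]]}}

```text
t: 13.95
eef_pos: [0.5936, 0.1348, 0.1671]
tool_rot: [-0.0, 0.634, 0.773, -0.0]
contact_force: [0.2, -0.8, 0.6]
gripper_width: 0.304
grasp_force: 0.2
```

```bash
python3 - <<'E'
from h import *
p,o=cur(); print(np.round(p,4),rail(p),o["t"],o["contact_force"].round(2),o["gripper_width"]*85.4)
look("w9"); redtop()
E
```

```text
[  0.5936   0.1348   0.1671 101.3212] [65.1480227  56.04334081] 13.95 [ 0.22 -0.76  0.62] 25.97964197060473
(100, 177, 143, 65) ((170.89532470703125, 211.2259979248047), (61.92650604248047, 133.0914306640625), 89.56893920898438)
ring [51.4 76.2] [8.2 2.4] 78.69007110595703
```

Call:
{"name": "move_arm", "arguments": {"commands": [[[0.005,0,0,0,0,0,0.026],[0.005,0,0,0,0,0,0.026],[0.005,0,0,0,0,0,0.026],[0.005,0,0,0,0,0,0.026],[0.005,0,0,0,0,0,0.026],[0.005,0,0,0,0,0,0.026],[0.005,0,0,0,0,0,0.026],[0.005,0,0,0,0,0,0.026],[0.005,0,0,0,0,0,0.026],[0.003,0,0,0,0,0,0.026],[0.003,0,0,0,0,0,0.026],[0.002,0,0,0,0,0,0.026],[0.002,0,0,0,0,0,0.026],[0.002,0,0,0,0,0,0.026]]]}}

```text
t: 15.8
eef_pos: [0.5825, 0.1904, 0.1673]
tool_rot: [0.0, 0.634, 0.773, -0.0]
contact_force: [-0.0, -1.8, 0.3]
gripper_width: 0.306
grasp_force: 0.6
```

```bash
python3 - <<'E'
from h import *
p,o=cur(); print(np.round(p,4),rail(p),o["t"],o["contact_force"].round(2),o["gripper_width"]*85.4)
look("w10"); redtop()
E
```

```text
[  0.5825   0.1904   0.1673 101.3096] [ 65.40262036 112.77350548] 15.8 [-0.04 -1.78  0.32] 26.14552589389966
(100, 189, 142, 52) ((170.69920349121094, 212.26742553710938), (60.11783981323242, 127.80554962158203), 88.38514709472656)
ring [ 49.  134.5] [5. 1.] 90.0
```

Free sliding takes about 1.8 N. I'll continue slowly, watching the force.

Call:
{"name": "move_arm", "arguments": {"commands": [[[0.002,0,0,0,0,0,0.026],[0.002,0,0,0,0,0,0.026],[0.002,0,0,0,0,0,0.026],[0.002,0,0,0,0,0,0.026]]]}}

```text
t: 16.4
eef_pos: [0.581, 0.1981, 0.1673]
tool_rot: [0.0, 0.634, 0.773, -0.0]
contact_force: [-0.1, -3.7, -0.2]
gripper_width: 0.3
grasp_force: 1.8
```

Call:
{"name": "move_arm", "arguments": {"commands": [[[0.002,0,0,0,0,0,0.026],[0.002,0,0,0,0,0,0.026]]]}}

```text
t: 16.65
eef_pos: [0.5804, 0.2011, 0.1672]
tool_rot: [0.001, 0.634, 0.773, -0.001]
contact_force: [0.3, -5.6, 0.7]
gripper_width: 0.308
grasp_force: 2.9
```

Call:
{"name": "move_arm", "arguments": {"commands": [[[0.002,0,0,0,0,0,0.026],[0.002,0,0,0,0,0,0.026]]]}}

```text
t: 16.9
eef_pos: [0.5797, 0.204, 0.1671]
tool_rot: [0.001, 0.635, 0.773, -0.001]
contact_force: [0.2, -7.2, 2.2]
gripper_width: 0.304
grasp_force: 4.0
```

Call:
{"name": "move_arm", "arguments": {"commands": [[[0.0015,0,0,0,0,0,0.026],[0.0015,0,0,0,0,0,0.026]]]}}

```text
t: 17.15
eef_pos: [0.5794, 0.2058, 0.167]
tool_rot: [0.001, 0.635, 0.773, -0.002]
contact_force: [1.4, -11.5, 2.1]
gripper_width: 0.307
grasp_force: 5.7
```

Call:
{"name": "move_arm", "arguments": {"commands": [[[0.0015,0,0,0,0,0,0.026],[0,0,0,0,0,0,0.026]]]}}

```text
t: 17.4
eef_pos: [0.5794, 0.2058, 0.1669]
tool_rot: [0.002, 0.635, 0.772, -0.003]
contact_force: [0.6, -11.9, 3.0]
gripper_width: 0.304
grasp_force: 6.2
```

```bash
python3 - <<'E'
from h import *
p,o=cur(); print(np.round(p,4),rail(p),o["t"],o["contact_force"].round(2))
look("w11")
a=cv2.imread("pics/w11.png")
b=imaging.read_camera("side")[130:260,170:300,::-1]
cv2.imwrite("pics/press.png",np.hstack([cv2.resize(a[:330,120:400],(339,400)),cv2.resize(b,(400,400),interpolation=cv2.INTER_CUBIC)]))
E
```

```text
[  0.5794   0.2058   0.1669 101.1302] [ 65.377158   128.41418871] 17.4 [  0.58 -11.89   3.03]
(100, 187, 142, 55) ((170.34327697753906, 207.86758422851562), (67.01753234863281, 126.5168228149414), 88.26393127441406)
```

Call:
{"name": "move_arm", "arguments": {"commands": [[[0.0015,0,0,0,0,0,0.026],[0.001,0,0,0,0,0,0.026],[0,0,0,0,0,0,0.026],[0,0,0,0,0,0,0.026]]]}}

```text
t: 18.0
eef_pos: [0.5793, 0.2059, 0.1669]
tool_rot: [0.003, 0.636, 0.772, -0.004]
contact_force: [0.9, -17.7, 5.4]
gripper_width: 0.307
grasp_force: 8.6
```

View pics/press.png

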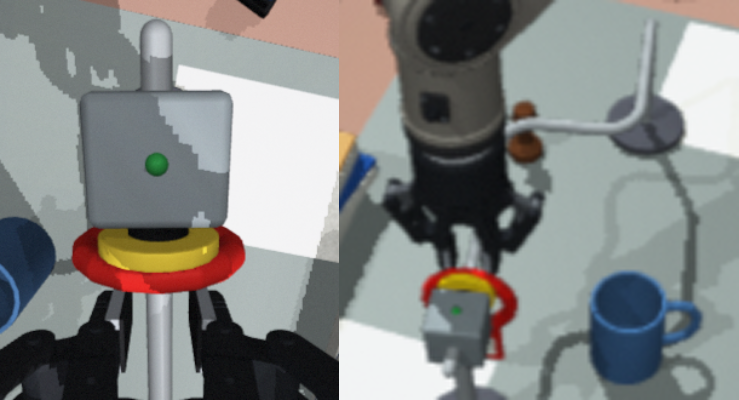

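The picture shows the ring flat against the yellow disc, which is pressed up to the housing. Force rose from 12 to 18 N with no further travel, so this is the hard stop. I'll ease off slowly and withdraw.

Call:
{"name": "move_arm", "arguments": {"commands": [[[-0.0015,0,0,0,0,0,0.026],[-0.0015,0,0,0,0,0,0.026],[-0.0015,0,0,0,0,0,0.026],[-0.0015,0,0,0,0,0,0.026],[-0.0015,0,0,0,0,0,0.026],[-0.0015,0,0,0,0,0,0.026],[-0.0015,0,0,0,0,0,0.026],[-0.002,0,0,0,0,0,0.026],[-0.002,0,0,0,0,0,0.026],[-0.003,0,0,0,0,0,0.026],[-0.005,0,0,0,0,0,0.026],[-0.01,0,0,0,0,0,0.026],[-0.01,0,0,0,0,0,0.026],[0,0,-0.03,0,0,0,0.026],[0,0,-0.05,0,0,0,0.026],[0,0,-0.05,0,0,0,0.026],[-0.03,0,0,0,0,0,0.026],[-0.03,0,0,0,0,0,0.026],[0,0,0,0,0,0,0.026],[0,0,0,0,0,0,0.026]]]}}

```text
t: 20.5
eef_pos: [0.5979, 0.1128, 0.2973]
tool_rot: [-0.0, 0.634, 0.773, 0.0]
contact_force: [0.4, -0.2, -0.5]
gripper_width: 0.305
grasp_force: 0.0
```

```bash
python3 - <<'E'
from h import *
p,o=cur(); print(np.round(p,4),rail(p),o["t"],o["contact_force"].round(2))
im=imaging.read_camera("wrist");cv2.imwrite("pics/w12.png",im[:,:,::-1]);im=cv2.cvtColor(im,cv2.COLOR_RGB2HSV)
c=imaging.calibration("wrist");E=np.eye(4);E[:3,:3]=R.from_quat(np.roll(o["tool_rot"],-1)).as_matrix();E[:3,3]=o["eef_pos"];E=E@c["mount"]
for n,m in(("red",cv2.inRange(im,(0,150,80),(6,255,255))),("yel",cv2.inRange(im,(23,150,80),(33,255,255)))):
    k=max(cv2.findContours(m,0,2)[0],key=cv2.contourArea);x,y,ww,h=cv2.boundingRect(k);print(n,(x,y,ww,h))
    for v,z in((y,.196),(y+h,.19)) :
        P,d=ray(c,E,x+ww/2,v);print(rail(P+d*(z-P[2])/d[2]))
redtop()
E
```

```text
[  0.5979   0.1128   0.2973 101.3214] [65.01289547 33.64080237] 20.5 [ 0.4  -0.24 -0.46]
red (207, 59, 89, 24)
[ 64.66254983 145.54541453]
[ 64.57394539 128.14716617]
yel (222, 45, 59, 15)
[ 64.70283494 155.58736951]
[ 64.64430474 145.6857891 ]
ring [ 62.7 141.2] [20.2  3.4] 85.60128784179688
```

```bash
python3 -c "
from station import bot
print(bot.hand_in())"
```

```text
the job is handed in; nothing more can be done
None
```

I slid the ring round both corners and over the hump, pressed the buffer to its hard stop (about 18 N), and left the ring hanging on the level stretch, resting at or just short of the sprung-out buffer; it was handed in at about 20.5 s with the arm clear of everything.

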